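Unlatch and open the splash guard of a heating bath

TASK

Open the splash guard round the heating bath: press its brass thumb lever down, feeling for the point where the latch bar comes up firm against its staple and without forcing it any further, keep it there while you draw the gate out of its catch, then swing the gate gently wide open and let go of it. The bar must be out of the catch before the gate is pulled, and everything else on the bench stays where it is.

Things in the scene. Friction and masses are not known exactly. Their poses are not given: they have to be found in the camera images.
- guard: Splash guard, fixed on the bench, place and yaw differ each time: steel tray (300 x 320 x 6 mm), aluminium posts, clear sides and back 152 mm high; inside it a white heating bath (135 mm high, 150 mm behind the gate) with a round flask, 238 mm high. Origin on the bench, in the middle of the gate line; x points inwards, y to the hinge side, z up.
- gate (a joint): Gate angle: 0 shut, grows as it swings outwards (to the guard's -x), stop at 1.35 rad. It stays where left (friction 0.12 N m). A clear pane in a 20 mm aluminium frame, 236 mm wide, from 22 to 215 mm above the bench, 0.9 kg; shut, it runs from the hinge along the guard's -y.
- gate_hinge (a point): Point on the vertical hinge axis, 178 mm above the bench; in the guard's frame at (0, 122) mm. Its orientation turns with the gate: x is normal to the gate, pointing into the guard; -y runs along the gate to its free edge. Seen from above the gate opens clockwise.
- thumb_lever (a joint): Thumb lever angle: 0 at rest, grows as the pad is pressed down (0.7 at most). Its pin lies parallel to the gate, 165 mm above the bench, 190 mm from the hinge, 16 mm in front of the gate's middle plane. A light spring lifts it again: about 1 N at the pad, 2 N once it carries the bar. An adjusting screw in its tail lifts the latch bar; the screw is set differently each time.
- thumb_pad (a point): Middle of the top face of the lever's brass pad: 32 mm long (out from the gate), 24 wide (along the gate), 6 thick, 68 mm out from the pin, at rest 182 mm above the bench, sloping up 0.2 rad outwards, its end turned up 6 mm. Can be pinched across the width or pressed from above. Below it a 10 mm rod handle, top 115 mm above the bench.
- latch_staple: Dark steel staple on the gate's inner face, 226 mm from the hinge; its bridge is the bar's upper stop. Origin in the gate's middle plane, 178 mm up. The pad sinks 2 to 18 mm (hidden, by the screw) before it takes up the bar, then 8 mm until the nose clears the catch, then 2 mm until the bar is firm on the bridge and the force rises steeply: 12 to 29 mm in all, to be felt.
- latch_catch: Open-topped steel U on the latch post, in the guard's frame at (0, -138) mm, origin 154.5 mm up. Its outer lip (top 175 mm up, 6 mm thick) holds the nose of the red steel latch bar, 18 mm high, 8 thick, 0.28 kg, pivoted on the gate's inner face. The nose is past the lip once the gate is 0.1 rad open; let go, the bar falls back.
- amber_bottle: Amber bottle, 72 mm across, 165 mm high, loose on the bench beside the guard. Origin under its middle.
- grease_jar: Small white jar, 44 mm across, 55 mm high, loose on the guard's tray. Origin under its middle.
- beaker: Glass beaker, 68 mm across, 90 mm high, loose on the bench. Origin under its middle.
- cork_ring: Cork flask ring, 110 mm across, 28 mm high, loose on the bench. Origin under its middle.
- spatula: Spatula, 170 mm long, loose on the bench. Origin under its middle.
- boss_clamp: Aluminium boss head with thumbscrews, 50 mm long, 22 mm high, loose on the bench. Origin under its middle.
- reagent_bottle: Clear bottle, 80 mm across, 150 mm high, loose on the bench. Origin under its middle.

How it is judged:
On the way, in this order (a step that is already met when the one before it is completed fails the run):
1. the thumb lever is pressed while the gate is still shut (value of joint thumb_lever above 0.13 rad and value of joint gate below 0.04 rad), for 0.1 s.
2. the gate is drawn out of its catch with the lever held down (value of joint gate between 0.08 and 0.3 rad and value of joint thumb_lever above 0.1 rad).
At the end, for the whole second after the job is handed in: The gate stands still, at least 1.15 rad open (its stop is at 1.35), with the thumb lever back at rest (within 0.05 rad) (value of joint gate above 1.15 rad and velocity of joint gate between -0.05 and 0.05 rad/s and value of joint thumb_lever below 0.05 rad); the robot touches nothing.
It fails at once if the latch bar is forced against its staple: more than 14 N there (about 9 N pressed on the thumb pad) (contact force between latch_staple and anything else above 14 N).
It fails at once if the gate is pulled against its catch: more than 12 N on the catch (contact force between latch_catch and anything else above 12 N).
It fails at once if the gate is flung: faster than 2 rad/s (velocity of joint gate above 2 rad/s).
It fails at once if a thing on the bench or tray is moved by more than 20 mm (distance of any of amber_bottle, grease_jar, beaker, cork_ring, spatula, boss_clamp, reagent_bottle from where it was at the start of the episode above 0.02 m).
It also fails if it takes over 64 s, if anything falls off the work surface, if the arm or the gripper's body presses on something with over 40 N, if the wrist force passes 120 N, or if a joint passes its speed limit or range.

ROBOT

A 6-joint arm with a two-finger parallel gripper is mounted at the origin on the work surface. World frame = base frame: x ahead of the robot, y to its left, z up, the work surface at z = 0. Lengths are in m, angles in rad, forces in N, time in s.
With the tool pointing down it reaches from about 0.225 to 0.725 m from the base axis. Payload 3.1 kg.
Tool frame: the origin (TCP) lies where the fingers leave the gripper's body, on its centre line; the fingertips stand 73 mm ahead of it and the grasp point (between the pads) lies 54 mm ahead of it; y points along the fingers, z is the direction in which the jaws open and shut, and the axes are right-handed (so a half turn about y gives the same grasp; the last joint's range is limited). The gripper opens to 85 mm and grips with 20 to 120 N. Pads are 22 mm wide; open, the fingers measure 114 mm over their backs; the gripper's body (76 mm by 85 mm) begins 54 mm behind the grasp point. The pads swing forward as they close: fully open they stand 13 mm farther back than shut.
Start: joints at [-1.424, 0.048, 0.099, 1.622, 0, 1.443], TCP at [0.142, -0.505, 0.304] pointing down, gripper open.
Joint ranges: [-2.91, 2.91], [-0.99, 1.94], [-1.21, 1.42], [-2.12, 2.29], [-1.49, 1.47], [-3.14, 3.14]. Speed limits (rad/s): [2.79, 2.79, 3.14, 3.14, 3.14, 3.14].

INTERFACE

Orientations are given as a 3x3 rotation matrix whose columns are the frame's x, y, z axes.
In Python, from station import arm gives the robot as it stands.
- The arm moves only by the tool arm_command, never from a script. Its argument "rows" is a list of rows, each an object of numbers: "x", "y", "z": the shift along the tool's x, y, z in mm; "turn": the turn about the tool's y in rad; "hand": the finger opening in mm, from 0 to 85.4. A call has 1 to 8 rows; each row is the pose to reach, as a shift and turn from the pose measured when the call began, along the tool's axes at that moment; what a row does not reach only later rows make up. A row lasts 1/10 s, in which the tool goes at most 50 mm and 8.59 degrees, less where a joint would pass 70% of its speed; a pose out of reach is approached as far as the arm can. A call with a gripper value outside its range is refused whole. The fingers move at their own pace and stop on an object; "grip_force" is the grip in N (left out, the last holds). Time passes only in rows, so rows that repeat a pose let the fingers close. It gives the time, the measured TCP pose, the force and the opening at its end, in the units of the state.
- arm.read_state(): the state, without advancing time (a new reading comes with each control period).
- arm.grab_frame(name): name is "scene" or "top" or "wrist"; returns a dict with "color" (384x512x3 uint8, blue, green, red), "intrinsics" (3x3 intrinsics, pixels), "k1" (the pictures are not rectified: a ray, as slopes to the right and down, at radius r is drawn at 1 + k1 r^2 times it, then the intrinsics apply), "view" (4x4, takes a point from world to camera coordinates); the wrist camera has in their place "T_tool_cam" (4x4, takes a point from camera to tool coordinates, whose origin is the TCP and whose axes are the tool frame's). Camera axes: x right, y down, z forward; pixel columns grow to the right and rows downward; lengths in m; the calibration is good to about 2 mm. A picture is of the moment at which its call begins: read the wrist's pose just before it. There is no depth.
- arm.sign_off(): hands the job in, once; it reports no verdict.
Trained networks look in the newest picture that a camera, given by its name, has taken for a name from the list of things; names that differ only in an ending like _2 or _b are one class to them, and where a whole thing is asked for, a point or a joint stands for the part that bears it (a point fixed in the world has none). Each returns a list of dicts, best first, with "conf" (0 to 1); they miss things now and then, are a little off and sometimes report something else, mostly with a low value. They report only what shows in the picture. A call takes as long as a camera call.
- arm.recognise(thing, camera): "at" ([column, row] in pixels, amid what is visible of it).
- arm.mark_of(thing, camera): "at" ([column, row] in pixels: a listed point, or the origin of a listed thing).
The state is a dict: "t": time; "q": joint angles; "qvel": joint speeds; "tau": joint torques, N m; "eef_pos": TCP position; "ee_rot": TCP orientation; "wrist_force": force on the tool from outside, world axes, zero at the start; "wrist_torque": the same for the moment, N m; "opening": opening from 0.0 (shut) to 1.0 (fully open).
Only numpy, scipy, OpenCV 4.12 (cv2) and the standard library are available. Lean on these libraries where they do the work, as an engineer would, in place of code of your own. Each camera call takes 0.05 s, during which the arm holds its last target.

## Working session

There is one attempt and no reset: what is moved stays moved. The work goes in short steps, Python scripts to look and compute and a tool call to move; the robot and the scene stay as the last step left them, time stands still between calls to the robot, and variables do not carry over. Pictures are saved under pics/ and viewed, and the job is handed in when it is done.

Besides the shell and the picture viewer there is one more tool, called by a JSON object that holds its "name" and its "arguments", one argument or row to a line. arm_command: Moves the arm, as the interface text tells. Its arguments: {"type":"object","properties":{"rows":{"type":"array","items":{"type":"object","properties":{"x":{"type":"number"},"y":{"type":"number"},"z":{"type":"number"},"turn":{"type":"number"},"hand":{"type":"number"}}}},"grip_force":{"type":"number"}},"required":["rows"]}

```bash
mkdir -p pics; ls; cat > h.py <<'E'
import numpy as np, cv2
from station import arm
def snap(n,f):
    d=arm.grab_frame(n); cv2.imwrite('pics/'+f,d['color']); return d
def ray(d,px,T=None):
    K=np.array(d['intrinsics']);k=d['k1']
    x=(px[0]-K[0,2])/K[0,0];y=(px[1]-K[1,2])/K[1,1]
    a,b=x,y
    for _ in range(30):
        s=1+k*(a*a+b*b);a,b=x/s,y/s
    if T is None:
        V=np.array(d['view']);C=np.linalg.inv(V)
    else: C=T@np.array(d['T_tool_cam'])
    v=C[:3,:3]@np.array([a,b,1]);return C[:3,3],v/np.linalg.norm(v)
def proj(d,p,T=None):
    V=np.array(d['view']) if T is None else np.linalg.inv(T@np.array(d['T_tool_cam']))
    c=V[:3,:3]@p+V[:3,3];a,b=c[0]/c[2],c[1]/c[2];s=1+d['k1']*(a*a+b*b)
    K=np.array(d['intrinsics']);return np.array([K[0,0]*a*s+K[0,2],K[1,1]*b*s+K[1,2]])
def atz(d,px,z,T=None):
    o,v=ray(d,px,T);return o+v*(z-o[2])/v[2]
def tri(rs):
    A=np.zeros((3,3));b=np.zeros(3)
    for o,v in rs:
        P=np.eye(3)-np.outer(v,v);A+=P;b+=P@o
    return np.linalg.solve(A,b)
def tool():
    s=arm.read_state();T=np.eye(4);T[:3,:3]=s['ee_rot'];T[:3,3]=s['eef_pos'];return T
E
python3 - <<'E'
from h import *
s=arm.read_state();print(s)
for n in ('scene','top','wrist'):
    d=snap(n,n+'0.png')
    if n!='wrist': print(n,np.linalg.inv(np.array(d['view'])).round(3).tolist())
    else: print(d['T_tool_cam'])
    print(np.array(d['intrinsics']).tolist(),d['k1'])
    for t in ['thumb_pad','gate_hinge','latch_staple','latch_catch','guard','amber_bottle','beaker','cork_ring','spatula','boss_clamp','reagent_bottle','grease_jar']:
        m=arm.mark_of(t,n)
        print(n,t,[(np.round(x['at']).tolist(),round(x['conf'],2)) for x in m[:2]])
E
```

```text
pics
{'t': 0.0, 'q': array([-1.42381127e+00,  4.87213054e-02,  9.75545311e-02,  1.62201965e+00,
        2.53354479e-05,  1.44300578e+00]), 'qvel': array([-1.83866010e-03, -5.43091942e-05, -1.22893920e-04,  5.88407862e-05,
        4.93695246e-04, -1.31572562e-03]), 'tau': array([ 7.89052065e-04, -3.38789678e+01,  3.20011497e+01,  2.05668015e-02,
       -6.36643267e-05,  1.89165121e-06]), 'eef_pos': array([ 0.1423792 , -0.50484518,  0.30271059]), 'ee_rot': array([[-9.62486168e-01, -3.24981859e-04,  2.71330556e-01],
       [-2.71330551e-01,  2.36802996e-03, -9.62483311e-01],
       [-3.29729270e-04, -9.99997143e-01, -2.36737359e-03]]), 'wrist_force': array([-0.58264784, -0.39084871, -0.03292381]), 'wrist_torque': array([ 0.03579116, -0.04270916,  0.00796375]), 'opening': 0.9998957505320204}
scene [[0.252, 0.635, -0.73, 1.315], [0.968, -0.161, 0.194, -0.225], [0.005, -0.756, -0.655, 0.809], [0.0, 0.0, 0.0, 1.0]]
[[363.02655284401015, 0.0, 259.84891249762967], [0.0, 363.02655284401015, 192.2287478573828], [0.0, 0.0, 1.0]] -0.026817863788046743
scene thumb_pad [([221.0, 197.0], 0.45), ([29
[... 1321 characters left out ...]
e [([153.0, 177.0], 0.74)]
top grease_jar [([302.0, 147.0], 0.56)]
[[ 6.01166727e-05  9.53839339e-01  3.00317351e-01 -7.66798959e-02]
 [ 1.11668481e-03 -3.00317228e-01  9.53838726e-01 -7.09155429e-02]
 [ 9.99999375e-01  2.78018214e-04 -1.08319198e-03  3.90255693e-04]
 [ 0.00000000e+00  0.00000000e+00  0.00000000e+00  1.00000000e+00]]
[[310.2517426547492, 0.0, 262.1364192567416], [0.0, 310.2517426547492, 189.77016930121212], [0.0, 0.0, 1.0]] -0.03140387525731442
wrist thumb_pad []
wrist gate_hinge []
wrist latch_staple []
wrist latch_catch []
wrist guard []
wrist amber_bottle []
wrist beaker []
wrist cork_ring []
wrist spatula []
wrist boss_clamp []
wrist reagent_bottle []
wrist grease_jar []
```

View pics/scene0.png

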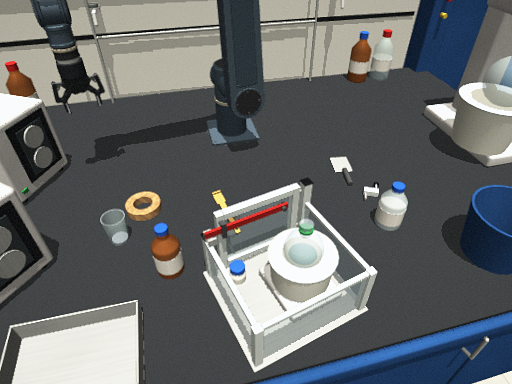

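View pics/top0.png

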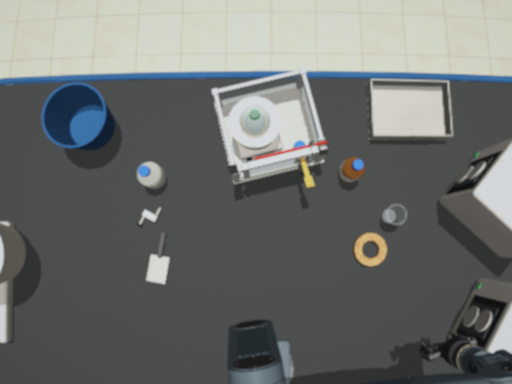

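```bash
python3 - <<'E'
import cv2
a=cv2.imread('pics/top0.png');cv2.imwrite('pics/tc.png',cv2.resize(a[60:200,200:340],None,fx=4.2,fy=4.2,interpolation=cv2.INTER_CUBIC))
a=cv2.imread('pics/scene0.png');cv2.imwrite('pics/sc.png',cv2.resize(a[175:315,195:345],None,fx=4.2,fy=4.2,interpolation=cv2.INTER_CUBIC))
E
```

```text
(no output)
```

View pics/tc.png

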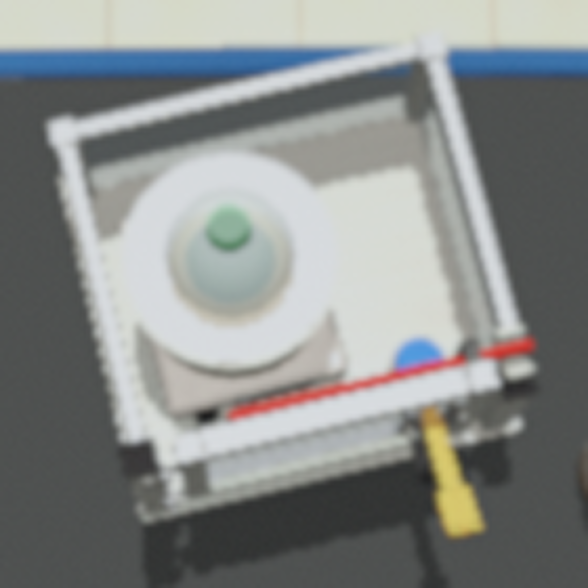

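View pics/sc.png

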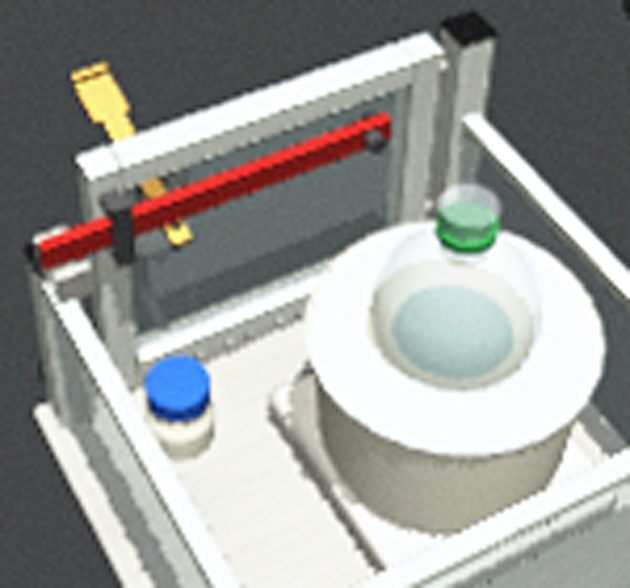

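```bash
cat > fit.py <<'E'
from h import *
from scipy.optimize import least_squares
def G(p):
    c,s=np.cos(p[2]),np.sin(p[2])
    R=np.array([[c,-s,0],[s,c,0],[0,0,1]]);return R,np.array([p[0],p[1],0])
E
python3 - <<'E'
from fit import *
dt=arm.grab_frame('top');ds=arm.grab_frame('scene')
T=lambda x,y:(x/4.2+200,y/4.2+60)
S=lambda x,y:(x/4.2+195,y/4.2+175)
obs=[(dt,T(459,510),(-.084,-.068,.182)),(dt,T(498,376),(0,-.114,.215)),(dt,T(162,448),(0,.122,.215)),
(ds,S(105,100),(-.084,-.068,.182)),(ds,S(97,164),(0,-.114,.215)),(ds,S(436,44),(0,.122,.215))]
def f(p):
    R,t=G(p);return np.concatenate([proj(d,R@np.array(m)+t)-px for d,px,m in obs])
r=least_squares(f,[.6,0,0]);print(r.x,f(r.x).round(1).reshape(-1,2).tolist())
print('pad tri',tri([ray(dt,obs[0][1]),ray(ds,obs[3][1])]),'free',tri([ray(dt,obs[1][1]),ray(ds,obs[4][1])]),'hinge',tri([ray(dt,obs[2][1]),ray(ds,obs[5][1])]))
R,t=G(r.x)
for n,m in dict(pad=(-.084,-.068,.182),pin=(-.016,-.068,.165),hinge=(0,.122,.178),catch=(0,-.138,.1545)).items():
    P=R@np.array(m)+t;print(n,P.round(4),proj(dt,P).round(1),proj(ds,P).round(1))
for n,z in dict(amber_bottle=0.,cork_ring=0.,spatula=0.,boss_clamp=0.,reagent_bottle=0.,beaker=0.).items():
    for c,d in(('top',dt),('scene',ds)):
        m=arm.mark_of(n,c)
        if m: print(n,c,atz(d,m[0]['at'],z).round(3))
E
```

```text
[ 0.67632914 -0.05901213  0.23842649] [[-1.4, -0.8], [-1.6, -1.4], [0.8, 0.2], [-0.3, -1.3], [-3.0, 0.2], [1.3, -1.4]]
pad tri [ 0.60947801 -0.14710104  0.17689046] free [ 0.70057801 -0.16864315  0.21320353] hinge [0.6479776  0.05927048 0.21086319]
pad [ 0.6108 -0.1449  0.182 ] [307.9 180.6] [219.7 197.5]
pin [ 0.6768 -0.1289  0.165 ] [301.7 160. ] [231.1 218.6]
hinge [0.6475 0.0595 0.178 ] [240.  168.9] [299.  194.9]
catch [ 0.7089 -0.1931  0.1545] [321.9 150.4] [207.8 235.4]
amber_bottle top [ 0.659 -0.304  0.   ]
amber_bottle scene [ 0.669 -0.302 -0.   ]
cork_ring top [ 0.398 -0.365  0.   ]
cork_ring scene [ 0.403 -0.372  0.   ]
spatula top [0.381 0.347 0.   ]
spatula scene [0.371 0.337 0.   ]
boss_clamp top [0.517 0.379 0.   ]
boss_clamp scene [0.512 0.37  0.   ]
reagent_bottle top [0.654 0.364 0.   ]
reagent_bottle scene [0.647 0.356 0.   ]
beaker top [ 0.517 -0.432  0.   ]
beaker scene [ 0.512 -0.432  0.   ]
```

{"name": "arm_command", "arguments": {
  "rows": [
    {"x": -35, "z": -14, "turn": -0.14, "hand": 0},
    {"x": -75, "z": -30, "turn": -0.28, "hand": 0},
    {"x": -120, "z": -48, "turn": -0.42, "hand": 0},
    {"x": -165, "z": -66, "turn": -0.56, "hand": 0},
    {"x": -210, "z": -84, "turn": -0.7, "hand": 0},
    {"x": -250, "z": -100, "turn": -0.84, "hand": 0},
    {"x": -290, "z": -116, "turn": -0.98, "hand": 0},
    {"x": -320, "z": -128, "turn": -1.12, "hand": 0}
  ]
}}

```text
schema error: expected keys x, y, z, turn, hand
```

```bash
cat > go.py <<'E'
import sys
from fit import *
# target world TCP + yaw of tool x -> shifts
def goal(P,yaw):
    s=arm.read_state();R=np.array(s['ee_rot']);d=R.T@(np.array(P)-s['eef_pos'])*1000
    y=np.arctan2(R[1,0],R[0,0]);t=-((yaw-y+np.pi)%(2*np.pi)-np.pi)
    print('t',round(s['t'],2),'pos',np.round(s['eef_pos'],4),'yaw',round(y,4),'q',np.round(s['q'],2),'F',np.round(s['wrist_force'],2),'open',round(s['opening'],2))
    print('shift mm',d.round(1),'turn',round(t,3))
if __name__=='__main__': goal([float(v) for v in sys.argv[1:4]],float(sys.argv[4]))
E
python3 go.py .612 -.145 .304 .238
```

```text
t 2.65 pos [ 0.1424 -0.5053  0.3039] yaw -2.8668 q [-1.42  0.05  0.1   1.62  0.    1.44] F [-0.13  0.23  0.16] open 1.0
shift mm [-5.497e+02 -1.000e-01 -2.194e+02] turn -3.105
```

{"name": "arm_command", "arguments": {
  "rows": [
    {"x": -35, "y": 0, "z": -14, "turn": -0.14, "hand": 0},
    {"x": -75, "y": 0, "z": -30, "turn": -0.28, "hand": 0},
    {"x": -120, "y": 0, "z": -48, "turn": -0.42, "hand": 0},
    {"x": -165, "y": 0, "z": -66, "turn": -0.56, "hand": 0},
    {"x": -210, "y": 0, "z": -84, "turn": -0.7, "hand": 0},
    {"x": -250, "y": 0, "z": -100, "turn": -0.84, "hand": 0},
    {"x": -290, "y": 0, "z": -116, "turn": -0.98, "hand": 0},
    {"x": -320, "y": 0, "z": -128, "turn": -1.12, "hand": 0}
  ]
}}

```text
t: 3.45
eef_pos: [0.4174, -0.2934, 0.3041]
ee_rot: [[-0.168, 0.001, 0.986], [-0.986, 0.0, -0.168], [-0.0, -1.0, 0.001]]
wrist_force: [-0.2, 0.1, 0.1]
opening: -0.001
```

```bash
python3 go.py .612 -.145 .304 .238
```

```text
t 3.45 pos [ 0.4174 -0.2934  0.3041] yaw -1.7393 q [-0.74  0.01  0.06  1.62  0.    0.99] F [-0.18  0.1   0.09] open -0.0
shift mm [-178.9    0.2  166.9] turn -1.977
```

{"name": "arm_command", "arguments": {
  "rows": [
    {"x": -15, "y": 0, "z": 14, "turn": -0.14, "hand": 0},
    {"x": -33, "y": 0, "z": 30, "turn": -0.28, "hand": 0},
    {"x": -50, "y": 0, "z": 47, "turn": -0.42, "hand": 0},
    {"x": -68, "y": 0, "z": 63, "turn": -0.56, "hand": 0},
    {"x": -85, "y": 0, "z": 80, "turn": -0.7, "hand": 0},
    {"x": -103, "y": 0, "z": 96, "turn": -0.84, "hand": 0},
    {"x": -115, "y": 0, "z": 107, "turn": -0.98, "hand": 0},
    {"x": -125, "y": 0, "z": 117, "turn": -1.12, "hand": 0}
  ]
}}

```text
t: 4.25
eef_pos: [0.5545, -0.1889, 0.3039]
ee_rot: [[0.818, 0.001, 0.575], [-0.575, 0.0, 0.818], [0.0, -1.0, 0.001]]
wrist_force: [0.0, -0.0, -0.3]
opening: 0.002
```

```bash
python3 go.py .573 -.155 .304 .238
```

```text
t 4.25 pos [ 0.5545 -0.1889  0.3039] yaw -0.6126 q [-0.44  0.21  0.28  1.64  0.    0.17] F [ 0.03 -0.04 -0.3 ] open 0.0
shift mm [-4.4 -0.  38.4] turn -0.851
```

{"name": "arm_command", "arguments": {
  "rows": [
    {"x": -1, "y": 0, "z": 8, "turn": -0.14, "hand": 0},
    {"x": -2, "y": 0, "z": 16, "turn": -0.28, "hand": 0},
    {"x": -3, "y": 0, "z": 24, "turn": -0.42, "hand": 0},
    {"x": -4, "y": 0, "z": 32, "turn": -0.56, "hand": 0},
    {"x": -4, "y": 0, "z": 38, "turn": -0.7, "hand": 0},
    {"x": -4, "y": 0, "z": 38, "turn": -0.84, "hand": 0},
    {"x": -4, "y": 0, "z": 38, "turn": -0.85, "hand": 0},
    {"x": -4, "y": 0, "z": 38, "turn": -0.85, "hand": 0}
  ]
}}

```text
t: 5.05
eef_pos: [0.5731, -0.1556, 0.3039]
ee_rot: [[0.973, 0.0, -0.233], [0.233, 0.0, 0.973], [0.0, -1.0, 0.0]]
wrist_force: [-0.3, -0.0, -0.5]
opening: -0.002
```

```bash
python3 - <<'E'
from h import *
T=tool();d=snap('wrist','w1.png')
R=lambda t:[(np.round(x['at'],1).tolist(),round(x['conf'],2)) for x in arm.mark_of(t,'wrist')[:2]]
for t in ['thumb_pad','gate_hinge','latch_catch','latch_staple']: print(t,R(t))
from fit import G
Rg,t=G([.6763,-.0590,.2384])
for m in [(-.084,-.068,.182),(0,.122,.178),(0,-.138,.1545),(0,-.114,.215),(-.1,-.056,.191),(-.1,-.080,.191)]: print(m,proj(d,Rg@np.array(m)+t,T).round(1))
np.save('T1.npy',T)
E
```

```text
thumb_pad []
gate_hinge [([494.5, 349.5], 0.76)]
latch_catch []
latch_staple []
(-0.084, -0.068, 0.182) [264.7 264.3]
(0, 0.122, 0.178) [496.  349.1]
(0, -0.138, 0.1545) [184.8 331.8]
(0, -0.114, 0.215) [199.1 395.1]
(-0.1, -0.056, 0.191) [282.8 250.2]
(-0.1, -0.08, 0.191) [246.6 250.4]
```

View pics/w1.png

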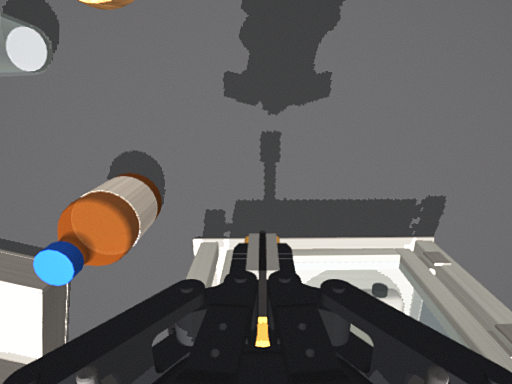

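```bash
python3 - <<'E'
import cv2
a=cv2.imread('pics/w1.png');cv2.imwrite('pics/w1c.png',cv2.resize(a[215:355,190:340],None,fx=5,fy=4.2,interpolation=cv2.INTER_CUBIC))
E
```

```text
(no output)
```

View pics/w1c.png

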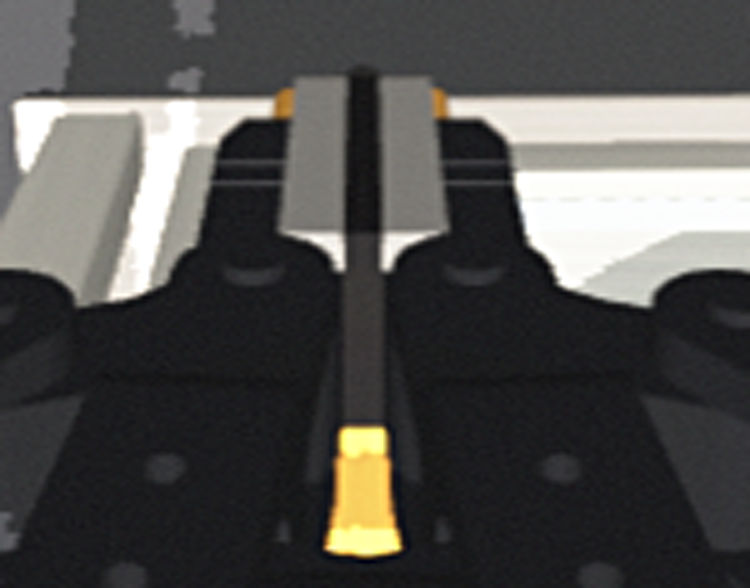

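```bash
python3 - <<'E'
from fit import *
T=np.load('T1.npy');d=arm.grab_frame('wrist')
Rg,t=G([.6763,-.0590,.2384])
for m in [(-.1,-.056,.191),(-.1,-.08,.191),(-.1,-.056,.178),(-.1,-.08,.178),(-.016,-.068,.165),(-.052,-.068,.174),(-.03,-.068,.168)]: print(m,proj(d,Rg@np.array(m)+t,T).round(1))
for px in [(244.6,237),(279.2,237)]: print((Rg.T@(atz(d,px,.18,T)-t)).round(4))
E
python3 go.py .613 -.145 .304 .238
```

```text
(-0.1, -0.056, 0.191) [282.8 250.2]
(-0.1, -0.08, 0.191) [246.6 250.4]
(-0.1, -0.056, 0.178) [281.7 241.3]
(-0.1, -0.08, 0.178) [247.5 241.4]
(-0.016, -0.068, 0.165) [264.6 325.5]
(-0.052, -0.068, 0.174) [264.6 295.6]
(-0.03, -0.068, 0.168) [264.6 314. ]
[-0.1044 -0.0818  0.18  ]
[-0.1043 -0.0579  0.18  ]
t 5.35 pos [ 0.573  -0.1556  0.304 ] yaw 0.2365 q [-0.38  0.23  0.3   1.64  0.   -0.61] F [ 0.   -0.41 -0.39] open -0.0
shift mm [41.3  0.   1. ] turn -0.001
```

{"name": "arm_command", "arguments": {
  "rows": [
    {"x": 20, "y": 0, "z": 0, "turn": 0, "hand": 0},
    {"x": 38, "y": 0, "z": 0, "turn": 0, "hand": 0},
    {"x": 38, "y": 10, "z": 0, "turn": 0, "hand": 0},
    {"x": 38, "y": 22, "z": 0, "turn": 0, "hand": 0},
    {"x": 38, "y": 30, "z": 0, "turn": 0, "hand": 0},
    {"x": 38, "y": 32, "z": 0, "turn": 0, "hand": 0},
    {"x": 38, "y": 32, "z": 0, "turn": 0, "hand": 0},
    {"x": 38, "y": 32, "z": 0, "turn": 0, "hand": 0}
  ]
}}

```text
t: 6.15
eef_pos: [0.6097, -0.1469, 0.2725]
ee_rot: [[0.972, 0.001, -0.234], [0.234, -0.0, 0.972], [0.001, -1.0, -0.0]]
wrist_force: [-0.4, -0.2, 1.5]
opening: 0.001
```

```bash
python3 - <<'E'
from h import *
for i in range(4):
    d=arm.grab_frame('scene');s=arm.read_state();print(s['eef_pos'],s['wrist_force'],s['wrist_torque'])
a=d['color'];cv2.imwrite('pics/s2.png',cv2.resize(a[100:290,150:330],None,fx=3.1,fy=3.1,interpolation=cv2.INTER_CUBIC))
E
```

```text
[ 0.609941   -0.14691731  0.27277591] [-0.52512015  0.41995701 -0.17081334] [ 0.01387996 -0.00050711  0.0063872 ]
[ 0.61005699 -0.1469052   0.27289423] [-0.7797001  -0.01060208 -0.1079283 ] [-0.00167356 -0.04251208  0.0191599 ]
[ 0.61013978 -0.14687336  0.27287764] [ 0.95209649 -0.16274438 -0.10792127] [ 0.05675836 -0.01318066 -0.00361219]
[ 0.61016499 -0.14690181  0.27282351] [-0.25764209 -0.18560978 -0.12038741] [-0.01632862  0.01714912  0.06170539]
```

View pics/s2.png

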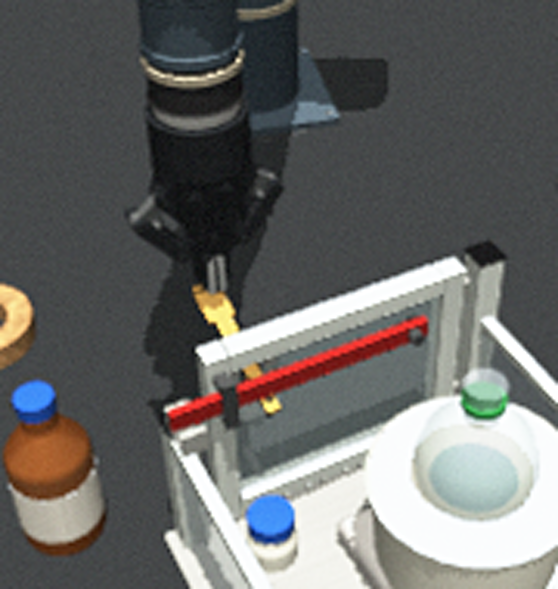

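{"name": "arm_command", "arguments": {
  "rows": [
    {"x": 0, "y": 2, "z": 0, "turn": 0, "hand": 0},
    {"x": 0, "y": 4, "z": 0, "turn": 0, "hand": 0},
    {"x": 0, "y": 6, "z": 0, "turn": 0, "hand": 0},
    {"x": 0, "y": 8, "z": 0, "turn": 0, "hand": 0},
    {"x": 0, "y": 8, "z": 0, "turn": 0, "hand": 0},
    {"x": 0, "y": 8, "z": 0, "turn": 0, "hand": 0}
  ]
}}

```text
t: 6.95
eef_pos: [0.6101, -0.1468, 0.2646]
ee_rot: [[0.972, 0.001, -0.234], [0.234, -0.0, 0.972], [0.001, -1.0, -0.0]]
wrist_force: [0.1, -0.2, -0.7]
opening: -0.005
```

```bash
cat > f.py <<'E'
from h import *
F=[]
for i in range(3):
    d=arm.grab_frame('wrist');s=arm.read_state();F.append(np.r_[s['eef_pos']*1000,s['wrist_force']])
print(s['t'],np.array(F).round(2).tolist(),np.mean(F,0).round(2))
E
python3 f.py
```

```text
7.1 [[610.17, -146.87, 264.73, 0.47, -0.02, 0.2], [610.19, -146.88, 264.88, 0.36, -0.37, -0.44], [610.22, -146.89, 264.92, -0.82, 0.23, 0.75]] [ 6.1019e+02 -1.4688e+02  2.6485e+02  0.0000e+00 -5.0000e-02  1.7000e-01]
```

{"name": "arm_command", "arguments": {
  "rows": [
    {"x": 0, "y": 1.5, "z": 0, "turn": 0, "hand": 0},
    {"x": 0, "y": 3, "z": 0, "turn": 0, "hand": 0},
    {"x": 0, "y": 4.5, "z": 0, "turn": 0, "hand": 0},
    {"x": 0, "y": 6, "z": 0, "turn": 0, "hand": 0},
    {"x": 0, "y": 7.5, "z": 0, "turn": 0, "hand": 0},
    {"x": 0, "y": 7.5, "z": 0, "turn": 0, "hand": 0}
  ]
}}

```text
t: 7.7
eef_pos: [0.6101, -0.1469, 0.257]
ee_rot: [[0.972, 0.001, -0.234], [0.234, -0.0, 0.972], [0.001, -1.0, -0.0]]
wrist_force: [-0.0, -0.3, 0.5]
opening: -0.001
```

```bash
python3 f.py; python3 - <<'E'
from h import *
d=arm.grab_frame('scene')
a=d['color'];cv2.imwrite('pics/s3.png',cv2.resize(a[140:260,180:300],None,fx=5,fy=5,interpolation=cv2.INTER_CUBIC))
E
```

```text
7.85 [[610.14, -146.85, 257.16, -0.42, -0.85, 0.19], [610.19, -146.87, 257.32, 0.37, 0.35, 0.4], [610.25, -146.89, 257.44, -0.55, 0.7, -0.38]] [ 6.1020e+02 -1.4687e+02  2.5731e+02 -2.0000e-01  7.0000e-02  7.0000e-02]
```

View pics/s3.png

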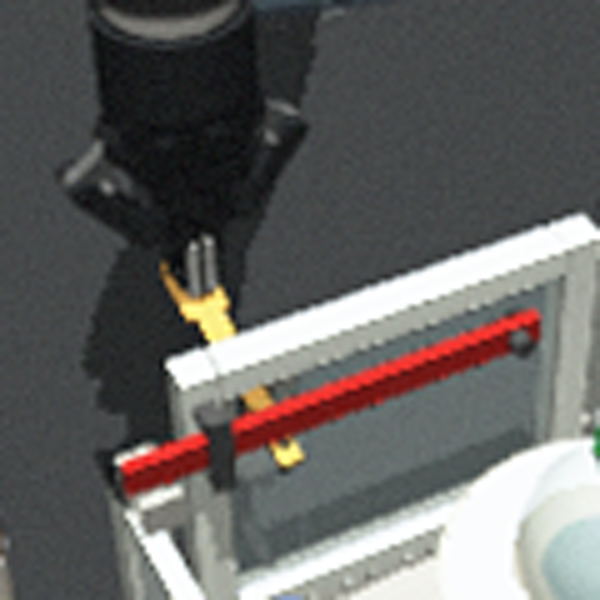

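```bash
python3 - <<'E'
from fit import *
d=arm.grab_frame('scene')
Rg,t=G([.6763,-.0590,.2384])
C=lambda P:((proj(d,P)-[180,140])*5).round(0).tolist()
a=cv2.imread('pics/s3.png')
for m in [(-.1,-.056,.191),(-.1,-.08,.191),(-.07,-.056,.1785),(-.07,-.08,.1785)]:
    c=C(Rg@np.array(m)+t);print(m,c);cv2.circle(a,tuple(map(int,c)),3,(255,0,0),-1)
T=tool()
for L in(.073,.065):
  for x in(-.011,.011):
    for z in (-.005,.005):
     c=C(T[:3,:3]@np.array([x,L,z])+T[:3,3]);print(L,x,z,c);cv2.circle(a,tuple(map(int,c)),3,(0,255,0) if L>.07 else (255,0,255),-1)
cv2.imwrite('pics/s3b.png',a[150:450,50:350].repeat(2,0).repeat(2,1))
E
```

```text
(-0.1, -0.056, 0.191) [206.0, 249.0]
(-0.1, -0.08, 0.191) [164.0, 264.0]
(-0.07, -0.056, 0.1785) [231.0, 301.0]
(-0.07, -0.08, 0.1785) [189.0, 316.0]
0.073 -0.011 -0.005 [177.0, 275.0]
0.073 -0.011 0.005 [195.0, 269.0]
0.073 0.011 -0.005 [194.0, 300.0]
0.073 0.011 0.005 [212.0, 294.0]
0.065 -0.011 -0.005 [176.0, 263.0]
0.065 -0.011 0.005 [194.0, 257.0]
0.065 0.011 -0.005 [193.0, 288.0]
0.065 0.011 0.005 [211.0, 282.0]
```

View pics/s3b.png

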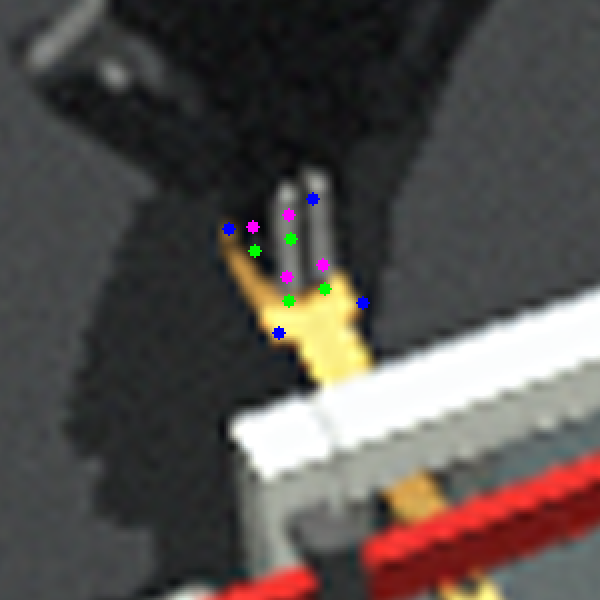

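{"name": "arm_command", "arguments": {
  "rows": [
    {"x": 0, "y": 1.5, "z": 0, "turn": 0, "hand": 0},
    {"x": 0, "y": 3, "z": 0, "turn": 0, "hand": 0},
    {"x": 0, "y": 4.5, "z": 0, "turn": 0, "hand": 0},
    {"x": 0, "y": 4.5, "z": 0, "turn": 0, "hand": 0}
  ]
}}

```text
t: 8.35
eef_pos: [0.6102, -0.1469, 0.2527]
ee_rot: [[0.972, 0.002, -0.234], [0.234, -0.0, 0.972], [0.002, -1.0, -0.001]]
wrist_force: [0.4, 0.0, 0.8]
opening: -0.002
```

```bash
python3 f.py
```

```text
8.5 [[610.24, -146.92, 252.82, -0.27, -0.03, -0.12], [610.26, -146.91, 252.95, -0.32, 0.07, 0.15], [610.27, -146.93, 253.04, 0.23, -0.58, 0.22]] [ 6.1026e+02 -1.4692e+02  2.5294e+02 -1.2000e-01 -1.8000e-01  8.0000e-02]
```

{"name": "arm_command", "arguments": {
  "rows": [
    {"x": 0, "y": 1.5, "z": 0, "turn": 0, "hand": 0},
    {"x": 0, "y": 3, "z": 0, "turn": 0, "hand": 0},
    {"x": 0, "y": 4, "z": 0, "turn": 0, "hand": 0},
    {"x": 0, "y": 4, "z": 0, "turn": 0, "hand": 0}
  ]
}}

```text
t: 8.9
eef_pos: [0.6102, -0.1469, 0.2488]
ee_rot: [[0.972, 0.002, -0.234], [0.234, -0.0, 0.972], [0.002, -1.0, -0.001]]
wrist_force: [-1.4, 0.7, -0.8]
opening: -0.001
```

```bash
cat > f.py <<'E'
from h import *
F=[]
for i in range(8):
    d=arm.grab_frame('scene');s=arm.read_state();F.append(np.r_[s['eef_pos']*1000,s['wrist_force'],s['wrist_torque'],s['tau'][1:4]])
F=np.array(F)
print('t',round(s['t'],2),'pos',F[-1,:3].round(2),'F',F[:,3:6].mean(0).round(2),'Fz',F[:,5].round(2),'M',F[:,6:9].mean(0).round(3),'tau',F[:,9:].mean(0).round(3))
a=d['color'];cv2.imwrite('pics/last.png',cv2.resize(a[140:260,180:300],None,fx=5,fy=5,interpolation=cv2.INTER_CUBIC))
E
python3 f.py
```

```text
t 9.3 pos [ 610.3  -146.89  249.1 ] F [-0.21  0.16  0.61] Fz [0.29 0.36 1.   0.83 0.28 0.67 0.73 0.72] M [-0.012  0.048 -0.014] tau [-43.652  31.997  -0.107]
```

View pics/last.png

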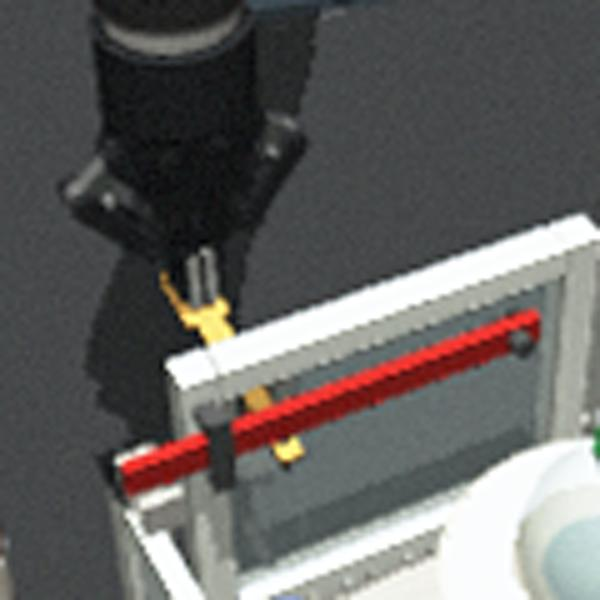

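{"name": "arm_command", "arguments": {
  "rows": [
    {"x": 0, "y": 1, "z": 0, "turn": 0, "hand": 0},
    {"x": 0, "y": 2, "z": 0, "turn": 0, "hand": 0},
    {"x": 0, "y": 3, "z": 0, "turn": 0, "hand": 0},
    {"x": 0, "y": 3, "z": 0, "turn": 0, "hand": 0}
  ]
}}

```text
t: 9.7
eef_pos: [0.6102, -0.1469, 0.2458]
ee_rot: [[0.972, 0.002, -0.234], [0.234, -0.0, 0.972], [0.002, -1.0, -0.001]]
wrist_force: [-0.6, -0.8, 0.5]
opening: -0.0
```

```bash
python3 f.py
```

```text
t 10.1 pos [ 610.29 -146.91  246.17] F [-0.54 -0.07  0.4 ] Fz [ 0.46  0.54 -0.29  0.4   0.5   0.02  0.3   1.25] M [-0.036  0.084 -0.003] tau [-43.631  31.996  -0.118]
```

{"name": "arm_command", "arguments": {
  "rows": [
    {"x": 0, "y": 1, "z": 0, "turn": 0, "hand": 0},
    {"x": 0, "y": 2, "z": 0, "turn": 0, "hand": 0},
    {"x": 0, "y": 3, "z": 0, "turn": 0, "hand": 0},
    {"x": 0, "y": 3, "z": 0, "turn": 0, "hand": 0}
  ]
}}

```text
t: 10.5
eef_pos: [0.6102, -0.1469, 0.2429]
ee_rot: [[0.972, 0.002, -0.234], [0.234, -0.0, 0.972], [0.002, -1.0, -0.001]]
wrist_force: [-0.3, 0.1, 0.5]
opening: 0.002
```

```bash
python3 f.py
```

```text
t 10.9 pos [ 610.3 -146.9  243.2] F [-0.44 -0.43  0.37] Fz [ 0.31  1.19 -0.72  0.84  0.26  0.35 -0.03  0.74] M [-0.071  0.07  -0.001] tau [-43.603  31.999  -0.141]
```

View pics/last.png

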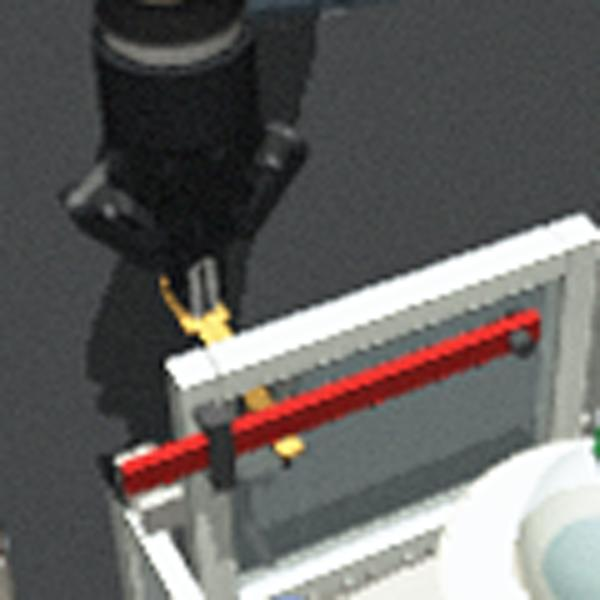

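{"name": "arm_command", "arguments": {
  "rows": [
    {"x": 0, "y": 1, "z": 0, "turn": 0, "hand": 0},
    {"x": 0, "y": 2, "z": 0, "turn": 0, "hand": 0},
    {"x": 0, "y": 3, "z": 0, "turn": 0, "hand": 0},
    {"x": 0, "y": 3, "z": 0, "turn": 0, "hand": 0}
  ]
}}

```text
t: 11.3
eef_pos: [0.6103, -0.1469, 0.2403]
ee_rot: [[0.972, 0.002, -0.234], [0.234, -0.001, 0.972], [0.002, -1.0, -0.001]]
wrist_force: [-0.6, -0.2, 1.5]
opening: 0.0
```

```bash
python3 f.py
```

```text
t 11.7 pos [ 610.29 -146.92  240.3 ] F [-0.84 -0.11  2.35] Fz [2.79 2.46 2.16 1.88 2.74 2.23 2.3  2.21] M [0.004 0.199 0.005] tau [-42.672  31.478  -0.384]
```

View pics/last.png

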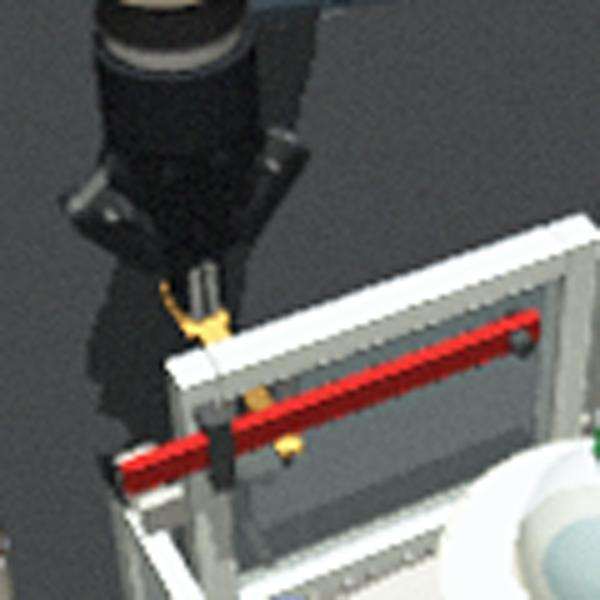

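{"name": "arm_command", "arguments": {
  "rows": [
    {"x": 0, "y": 1, "z": 0, "turn": 0, "hand": 0},
    {"x": 0, "y": 2, "z": 0, "turn": 0, "hand": 0},
    {"x": 0, "y": 3, "z": 0, "turn": 0, "hand": 0},
    {"x": 0, "y": 4, "z": 0, "turn": 0, "hand": 0},
    {"x": 0, "y": 4, "z": 0, "turn": 0, "hand": 0}
  ]
}}

```text
t: 12.2
eef_pos: [0.6103, -0.1469, 0.236]
ee_rot: [[0.972, 0.002, -0.234], [0.234, -0.0, 0.972], [0.002, -1.0, -0.001]]
wrist_force: [0.3, -0.6, 3.0]
opening: -0.0
```

```bash
python3 f.py
```

```text
t 12.6 pos [ 610.28 -146.92  236.3 ] F [-1.31 -0.32  2.3 ] Fz [2.78 1.57 2.8  2.23 2.84 2.51 2.63 1.01] M [-0.037  0.232  0.014] tau [-42.629  31.496  -0.444]
```

{"name": "arm_command", "arguments": {
  "rows": [
    {"x": 0, "y": 1, "z": 0, "turn": 0, "hand": 0},
    {"x": 0, "y": 2, "z": 0, "turn": 0, "hand": 0},
    {"x": 0, "y": 2.3, "z": 0, "turn": 0, "hand": 0},
    {"x": 0, "y": 2.3, "z": 0, "turn": 0, "hand": 0}
  ]
}}

```text
t: 13.0
eef_pos: [0.6104, -0.1469, 0.234]
ee_rot: [[0.972, 0.003, -0.234], [0.234, -0.0, 0.972], [0.002, -1.0, -0.001]]
wrist_force: [-0.6, 1.0, 1.6]
opening: 0.003
```

```bash
python3 f.py
```

```text
t 13.4 pos [ 610.35 -146.89  234.05] F [-0.97 -0.1   2.05] Fz [2.27 1.92 3.06 2.15 2.22 2.27 1.44 1.07] M [-0.007  0.179  0.005] tau [-42.513  31.311  -0.338]
```

View pics/last.png

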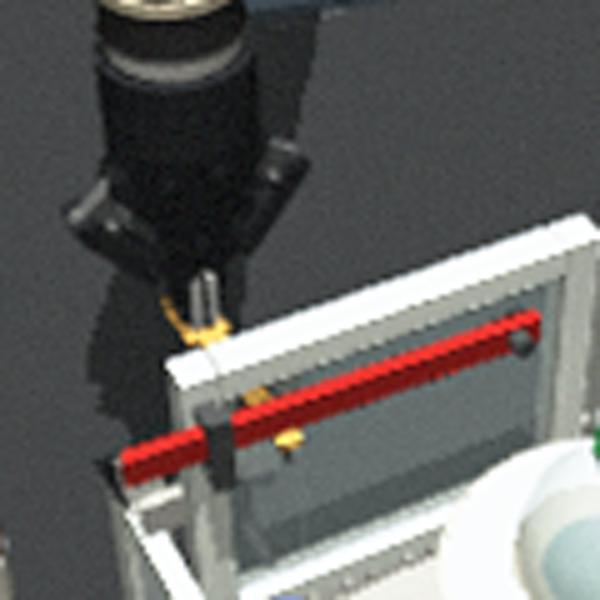

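{"name": "arm_command", "arguments": {
  "rows": [
    {"x": 0, "y": 0.6, "z": 0, "turn": 0, "hand": 0},
    {"x": 0, "y": 1.2, "z": 0, "turn": 0, "hand": 0},
    {"x": 0, "y": 1.2, "z": 0, "turn": 0, "hand": 0}
  ]
}}

```text
t: 13.7
eef_pos: [0.6104, -0.1469, 0.2328]
ee_rot: [[0.972, 0.003, -0.234], [0.234, -0.0, 0.972], [0.002, -1.0, -0.001]]
wrist_force: [-0.9, 0.3, 2.8]
opening: -0.001
```

```bash
python3 f.py
```

```text
t 14.1 pos [ 610.37 -146.91  232.91] F [-0.31  0.51  2.16] Fz [2.03 1.96 1.88 2.86 1.73 2.57 2.47 1.79] M [0.026 0.122 0.014] tau [-42.486  31.192  -0.231]
```

{"name": "arm_command", "arguments": {
  "rows": [
    {"x": 0, "y": 0.5, "z": 0, "turn": 0, "hand": 0},
    {"x": 0, "y": 1, "z": 0, "turn": 0, "hand": 0},
    {"x": 0, "y": 1, "z": 0, "turn": 0, "hand": 0}
  ]
}}

```text
t: 14.4
eef_pos: [0.6104, -0.1469, 0.2321]
ee_rot: [[0.972, 0.003, -0.234], [0.234, -0.0, 0.972], [0.003, -1.0, -0.001]]
wrist_force: [-0.8, 0.3, 2.7]
opening: 0.001
```

```bash
python3 f.py
```

```text
t 14.8 pos [ 610.48 -146.91  232.06] F [-0.85  0.03  3.5 ] Fz [2.88 3.6  3.77 3.8  3.07 3.36 3.57 3.97] M [ 0.057  0.107 -0.004] tau [-41.878  30.764  -0.293]
```

```bash
cat > arc.py <<'E'
import sys
from fit import *
# path from current: gate-angle increments; assumes the tip rotates rigidly about the hinge. prints shifts in tool axes
def arc(ths,z=None):
    T=tool();R=T[:3,:3];P=T[:3,3];H=np.array([.6475,.0595,P[2]])
    r=P-H;print('t',arm.read_state()['t'],'P',P.round(4),'r',np.hypot(*r[:2]).round(4),'F',arm.read_state()['wrist_force'].round(1))
    for th in ths:
        c,s=np.cos(th),np.sin(th);Q=np.array([[c,s,0],[-s,c,0],[0,0,1]])
        d=R.T@(Q@r-r)*1000;print(th,d.round(1))
arc([float(v) for v in sys.argv[1:]])
E
python3 arc.py .01 .02 .03 .04 .06 .08 .1 .12 .14
```

```text
t 14.8 P [ 0.6105 -0.1469  0.2321] r 0.2097 F [-1.2  0.1  4. ]
0.01 [-1.9 -0.   0.9]
0.02 [-3.8 -0.   1.7]
0.03 [-5.7 -0.   2.6]
0.04 [-7.6 -0.   3.5]
0.06 [-11.4  -0.    5.4]
0.08 [-15.1  -0.1   7.4]
0.1 [-18.7  -0.1   9.4]
0.12 [-22.4  -0.1  11.5]
0.14 [-26.   -0.1  13.6]
```

{"name": "arm_command", "arguments": {
  "rows": [
    {"x": -1, "y": 0.3, "z": 0, "turn": 0, "hand": 0},
    {"x": -2, "y": 0.3, "z": 0, "turn": 0, "hand": 0},
    {"x": -3, "y": 0.3, "z": 0.5, "turn": 0, "hand": 0},
    {"x": -4, "y": 0.3, "z": 1, "turn": 0, "hand": 0},
    {"x": -4, "y": 0.3, "z": 1, "turn": 0, "hand": 0}
  ]
}}

```text
t: 15.3
eef_pos: [0.6063, -0.1465, 0.2319]
ee_rot: [[0.972, 0.003, -0.234], [0.234, 0.0, 0.972], [0.003, -1.0, -0.001]]
wrist_force: [0.5, 1.7, 3.7]
opening: -0.004
```

```bash
python3 f.py
```

```text
t 15.7 pos [ 606.3  -146.59  231.74] F [0.45 3.03 4.56] Fz [4.61 4.64 4.04 3.82 4.73 4.87 4.56 5.26] M [ 0.632 -0.119  0.039] tau [-40.792  30.139  -0.243]
```

View pics/last.png

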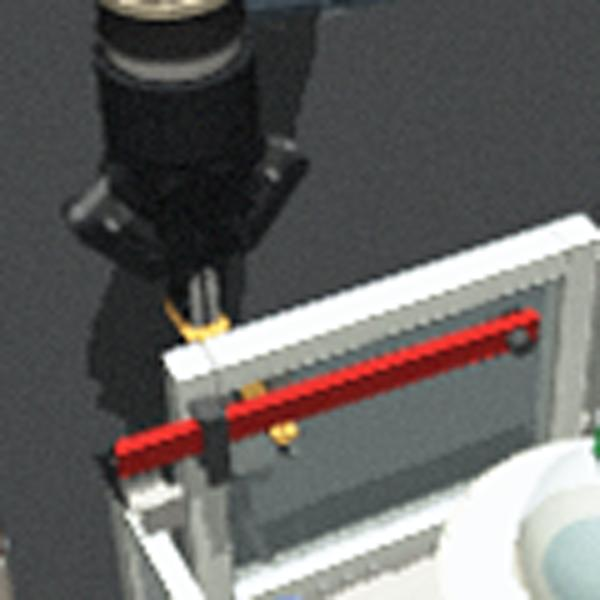

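```bash
python3 arc.py .02 .04 .06 .08 .1 .12
```

```text
t 15.7 P [ 0.6063 -0.1466  0.2317] r 0.2102 F [0.1 3.5 5.3]
0.02 [-3.8 -0.   1.8]
0.04 [-7.6 -0.   3.7]
0.06 [-11.3  -0.    5.6]
0.08 [-15.   -0.    7.7]
0.1 [-18.6  -0.1   9.8]
0.12 [-22.2  -0.1  11.9]
```

{"name": "arm_command", "arguments": {
  "rows": [
    {"x": 0, "y": -0.4, "z": 0.6, "turn": 0.01, "hand": 0},
    {"x": -1.9, "y": -0.4, "z": 1.7, "turn": 0.03, "hand": 0},
    {"x": -3.8, "y": -0.4, "z": 2.6, "turn": 0.04, "hand": 0},
    {"x": -5.7, "y": -0.4, "z": 3.5, "turn": 0.05, "hand": 0},
    {"x": -5.7, "y": -0.4, "z": 3.5, "turn": 0.05, "hand": 0}
  ]
}}

```text
t: 16.2
eef_pos: [0.5994, -0.1448, 0.232]
ee_rot: [[0.983, 0.002, -0.185], [0.185, -0.001, 0.983], [0.002, -1.0, -0.001]]
wrist_force: [1.2, 0.6, 3.3]
opening: -0.003
```

```bash
python3 f.py;python3 arc.py .02 .04 .06 .08 .1 .12
```

```text
t 16.6 pos [ 599.81 -144.86  232.05] F [-0.23 -0.53  3.48] Fz [3.76 3.29 2.8  3.5  4.64 3.25 3.35 3.27] M [-0.055  0.11   0.018] tau [-40.796  30.623  -0.219]
t 16.6 P [ 0.5998 -0.1449  0.2321] r 0.2099 F [ 0.  -1.2  3.3]
0.02 [-3.8 -0.   1.7]
0.04 [-7.6 -0.   3.5]
0.06 [-11.4  -0.    5.4]
0.08 [-15.1  -0.    7.4]
0.1 [-18.7  -0.1   9.4]
0.12 [-22.4  -0.1  11.5]
```

View pics/last.png

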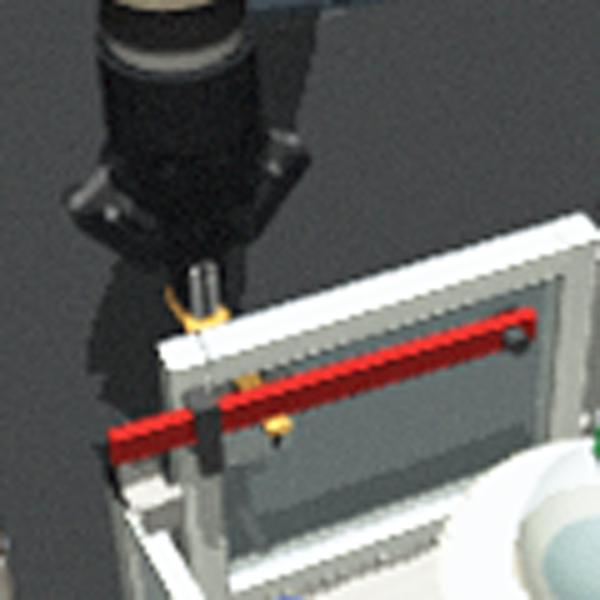

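{"name": "arm_command", "arguments": {
  "rows": [
    {"x": -2, "y": 0, "z": 1, "turn": 0.01, "hand": 0},
    {"x": -5, "y": 0, "z": 2.3, "turn": 0.026, "hand": 0},
    {"x": -8, "y": 0, "z": 3.7, "turn": 0.042, "hand": 0},
    {"x": -11.4, "y": 0, "z": 5.4, "turn": 0.06, "hand": 0},
    {"x": -15.1, "y": 0, "z": 7.4, "turn": 0.08, "hand": 0},
    {"x": -18.7, "y": 0, "z": 9.4, "turn": 0.1, "hand": 0},
    {"x": -18.7, "y": 0, "z": 9.4, "turn": 0.1, "hand": 0}
  ]
}}

```text
t: 17.3
eef_pos: [0.5788, -0.1389, 0.232]
ee_rot: [[0.996, 0.001, -0.086], [0.086, -0.001, 0.996], [0.001, -1.0, -0.001]]
wrist_force: [-1.7, -0.9, 3.1]
opening: 0.005
```

```bash
python3 f.py;python3 arc.py .03 .06 .1 .14 .18 .22 .26
```

```text
t 17.7 pos [ 579.71 -139.17  231.96] F [-1.13 -0.96  3.45] Fz [2.81 4.47 3.52 3.16 3.16 3.56 3.25 3.64] M [-0.194  0.168  0.004] tau [-38.69   30.465  -0.196]
t 17.7 P [ 0.5797 -0.1392  0.232 ] r 0.2099 F [-0.8 -1.3  3.6]
0.03 [-5.7 -0.   2.6]
0.06 [-11.4  -0.    5.4]
0.1 [-18.8  -0.    9.4]
0.14 [-26.   -0.1  13.7]
0.18 [-33.   -0.1  18.3]
0.22 [-39.9  -0.1  23.1]
0.26 [-46.5  -0.1  28.2]
```

View pics/last.png

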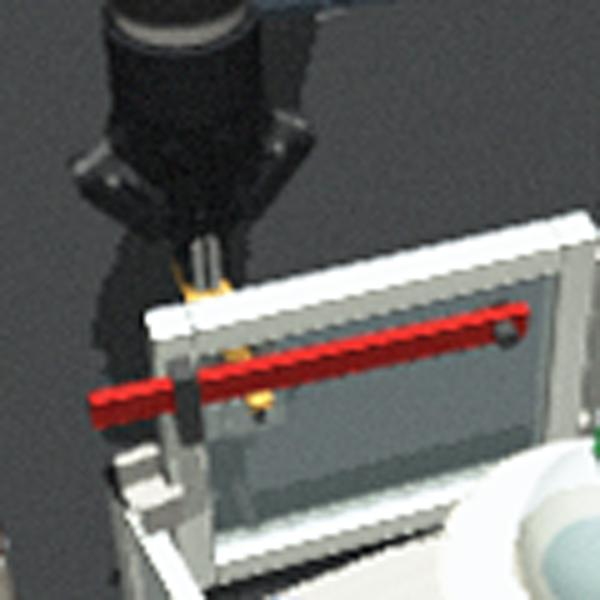

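{"name": "arm_command", "arguments": {
  "rows": [
    {"x": -3.8, "y": 0, "z": 1.7, "turn": 0.02, "hand": 0},
    {"x": -9.5, "y": 0, "z": 4.4, "turn": 0.05, "hand": 0},
    {"x": -17, "y": 0, "z": 8.4, "turn": 0.09, "hand": 0},
    {"x": -24.2, "y": 0, "z": 12.6, "turn": 0.13, "hand": 0},
    {"x": -31.3, "y": 0, "z": 17.1, "turn": 0.17, "hand": 0},
    {"x": -38.2, "y": 0, "z": 21.9, "turn": 0.21, "hand": 0},
    {"x": -44.9, "y": 0, "z": 26.9, "turn": 0.25, "hand": 0},
    {"x": -46.5, "y": 0, "z": 28.2, "turn": 0.26, "hand": 0}
  ]
}}

```text
t: 18.5
eef_pos: [0.5302, -0.1147, 0.2319]
ee_rot: [[0.985, 0.002, 0.174], [-0.174, -0.001, 0.985], [0.002, -1.0, -0.001]]
wrist_force: [0.0, -1.5, 3.7]
opening: 0.003
```

```bash
sed -i 's/140:260,180:300/90:280,140:330/;s/fx=5,fy=5/fx=3,fy=3/;s/range(8)/range(4)/' f.py; python3 f.py;python3 arc.py .02 .05 .09 .13 .17 .21 .25 .29
```

```text
t 18.7 pos [ 530.89 -115.17  231.8 ] F [-1.17 -0.73  4.17] Fz [4.08 4.37 3.58 4.66] M [-0.216  0.271  0.   ] tau [-33.57   30.481  -0.379]
t 18.7 P [ 0.5309 -0.1152  0.2318] r 0.21 F [-1.1 -0.7  4.7]
0.02 [-3.8 -0.   1.7]
0.05 [-9.5 -0.   4.5]
0.09 [-16.9  -0.    8.4]
0.13 [-24.2  -0.1  12.6]
0.17 [-31.3  -0.1  17.1]
0.21 [-38.2  -0.1  21.9]
0.25 [-44.9  -0.1  26.9]
0.29 [-51.4  -0.1  32.3]
```

View pics/last.png

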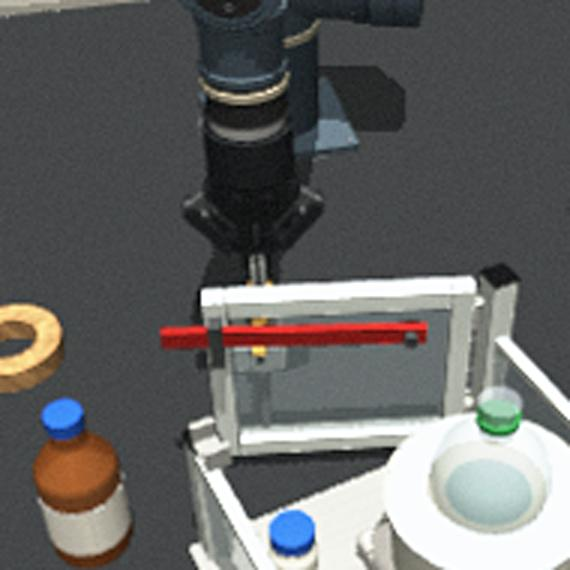

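{"name": "arm_command", "arguments": {
  "rows": [
    {"x": -3.8, "y": -0.5, "z": 1.7, "turn": 0.02, "hand": 0},
    {"x": -9.5, "y": -0.7, "z": 4.5, "turn": 0.05, "hand": 0},
    {"x": -16.9, "y": -0.7, "z": 8.4, "turn": 0.09, "hand": 0},
    {"x": -24.2, "y": -0.7, "z": 12.6, "turn": 0.13, "hand": 0},
    {"x": -31.3, "y": -0.7, "z": 17.1, "turn": 0.17, "hand": 0},
    {"x": -38.2, "y": -0.7, "z": 21.9, "turn": 0.21, "hand": 0},
    {"x": -44.9, "y": -0.7, "z": 26.9, "turn": 0.25, "hand": 0},
    {"x": -49.8, "y": -0.7, "z": 31, "turn": 0.28, "hand": 0}
  ]
}}

```text
t: 19.5
eef_pos: [0.4869, -0.0757, 0.2321]
ee_rot: [[0.898, 0.001, 0.44], [-0.44, -0.001, 0.898], [0.002, -1.0, 0.0]]
wrist_force: [-0.0, -1.7, 2.4]
opening: -0.002
```

```bash
python3 f.py;python3 arc.py .02 .05 .09 .13 .17 .21 .25 .28
```

```text
t 19.7 pos [487.04 -75.86 232.1 ] F [-1.33  0.05  3.05] Fz [2.99 3.74 2.56 2.89] M [-0.039  0.245 -0.018] tau [-29.124  31.204  -0.523]
t 19.7 P [ 0.487  -0.0759  0.2321] r 0.2099 F [-1.  -0.6  2.9]
0.02 [-3.8 -0.   1.7]
0.05 [-9.5 -0.   4.5]
0.09 [-16.9  -0.    8.4]
0.13 [-24.2  -0.   12.6]
0.17 [-31.2  -0.   17.2]
0.21 [-38.1  -0.   22. ]
0.25 [-44.8  -0.   27. ]
0.28 [-49.7  -0.1  31. ]
```

View pics/last.png

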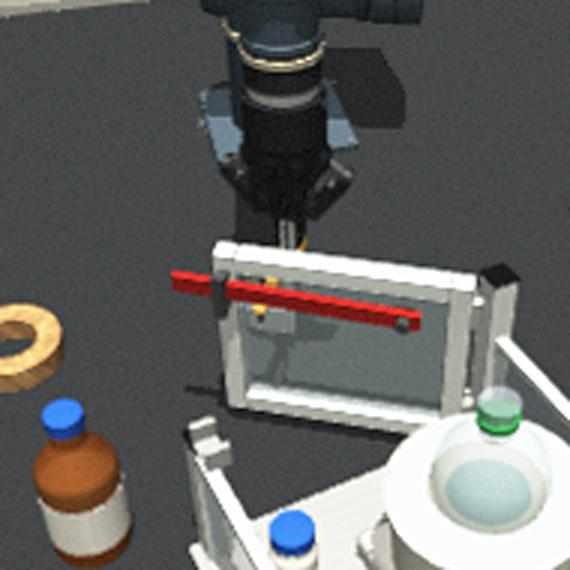

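{"name": "arm_command", "arguments": {
  "rows": [
    {"x": -3.8, "y": 0, "z": 1.7, "turn": 0.02, "hand": 0},
    {"x": -9.5, "y": 0, "z": 4.5, "turn": 0.05, "hand": 0},
    {"x": -16.9, "y": 0, "z": 8.4, "turn": 0.09, "hand": 0},
    {"x": -24.2, "y": 0, "z": 12.6, "turn": 0.13, "hand": 0},
    {"x": -31.3, "y": 0, "z": 17.1, "turn": 0.17, "hand": 0},
    {"x": -38.2, "y": 0, "z": 21.9, "turn": 0.21, "hand": 0},
    {"x": -44.9, "y": 0, "z": 26.9, "turn": 0.25, "hand": 0},
    {"x": -49.8, "y": 0, "z": 31, "turn": 0.28, "hand": 0}
  ]
}}

```text
t: 20.5
eef_pos: [0.4559, -0.0259, 0.2321]
ee_rot: [[0.742, 0.002, 0.67], [-0.67, -0.0, 0.742], [0.001, -1.0, 0.001]]
wrist_force: [-0.2, -1.2, 2.7]
opening: 0.003
```

```bash
python3 f.py;python3 arc.py .02 .05 .09 .13 .17 .21 .25 .28 .3; python3 go.py 0 0 0 0
```

```text
t 20.7 pos [455.95 -25.98 232.04] F [-0.38  0.3   2.55] Fz [2.64 2.48 1.98 3.1 ] M [0.096 0.086 0.016] tau [-25.559  30.94   -0.297]
t 20.7 P [ 0.4559 -0.026   0.232 ] r 0.2098 F [0.5 0.8 3.1]
0.02 [-3.8 -0.   1.7]
0.05 [-9.5 -0.   4.5]
0.09 [-16.9  -0.    8.4]
0.13 [-24.1  -0.   12.7]
0.17 [-31.2  -0.   17.2]
0.21 [-38.1  -0.   22. ]
0.25 [-44.8  -0.   27.1]
0.28 [-49.6  -0.   31. ]
0.3 [-52.8  -0.   33.8]
t 20.7 pos [ 0.4559 -0.026   0.232 ] yaw -0.732 q [-0.2  -0.14 -0.22  1.48  0.    0.53] F [0.52 0.84 3.1 ] open 0.0
shift mm [-356.7  231.5 -285.7] turn -0.732
```

View pics/last.png

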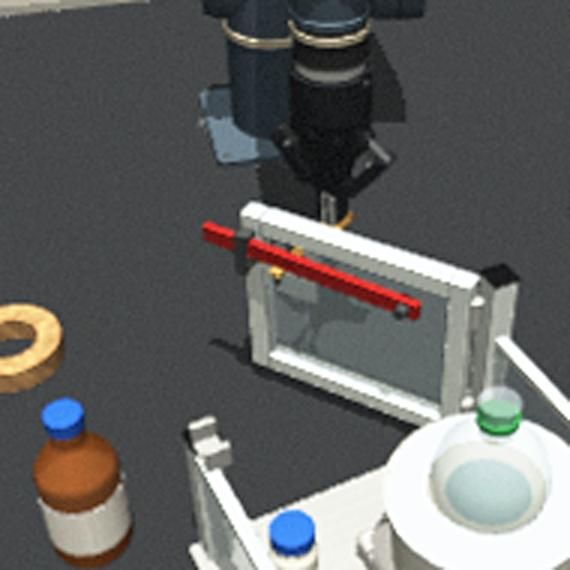

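{"name": "arm_command", "arguments": {
  "rows": [
    {"x": -4.7, "y": 0, "z": 2.2, "turn": 0.025, "hand": 0},
    {"x": -12, "y": 0, "z": 5.8, "turn": 0.063, "hand": 0},
    {"x": -20.5, "y": 0, "z": 10.5, "turn": 0.11, "hand": 0},
    {"x": -28.6, "y": 0, "z": 15.5, "turn": 0.155, "hand": 0},
    {"x": -36.4, "y": 0, "z": 20.8, "turn": 0.2, "hand": 0},
    {"x": -43.9, "y": 0, "z": 26.4, "turn": 0.245, "hand": 0},
    {"x": -49.6, "y": 0, "z": 31, "turn": 0.28, "hand": 0},
    {"x": -53.8, "y": 0, "z": 34.6, "turn": 0.306, "hand": 0}
  ]
}}

```text
t: 21.5
eef_pos: [0.4395, 0.0356, 0.2321]
ee_rot: [[0.507, 0.002, 0.862], [-0.862, -0.0, 0.507], [0.001, -1.0, 0.002]]
wrist_force: [0.3, -0.8, 2.6]
opening: 0.001
```

```bash
python3 f.py; python3 go.py 0 0 0 0; python3 - <<'E'
from h import *
d=snap('top','t3.png');a=d['color'];cv2.imwrite('pics/t3.png',cv2.resize(a[60:290,170:400],None,fx=2.5,fy=2.5,interpolation=cv2.INTER_CUBIC))
E
```

```text
t 21.7 pos [439.47  35.63 232.08] F [0.74 0.67 2.55] Fz [2.44 2.38 2.91 2.45] M [ 0.099 -0.105  0.015] tau [-24.108  30.622   0.141]
t 21.7 pos [0.4395 0.0356 0.2321] yaw -1.0373 q [-0.07 -0.18 -0.26  1.49  0.    0.97] F [-0.38  0.43  2.45] open 0.0
shift mm [-192.9  231.2 -397. ] turn -1.037
```

View pics/last.png

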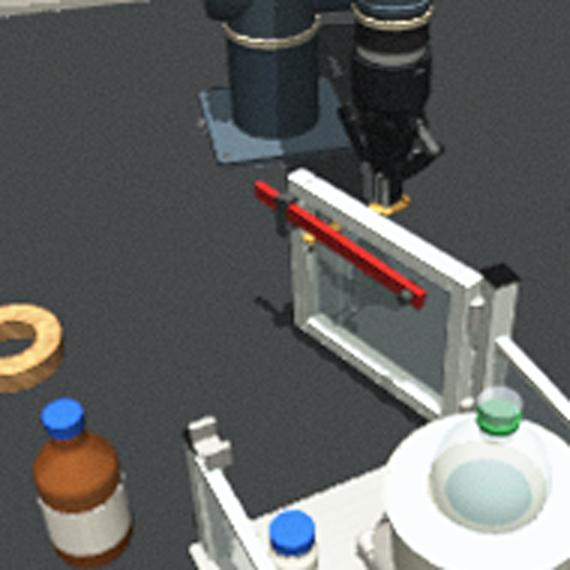

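View pics/t3.png

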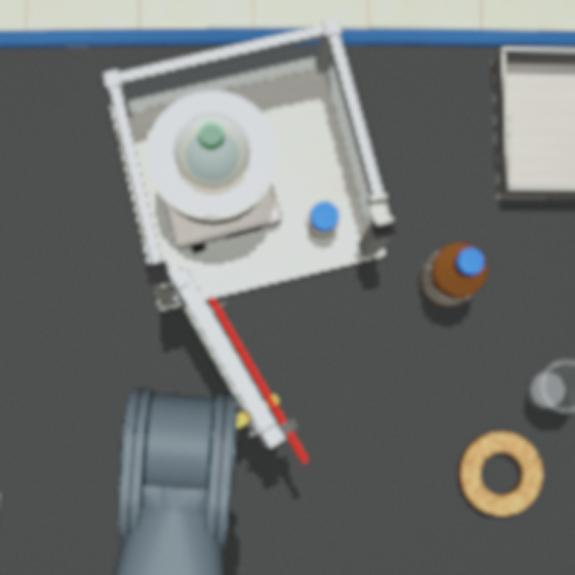

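{"name": "arm_command", "arguments": {
  "rows": [
    {"x": 0, "y": -4, "z": 0, "turn": 0, "hand": 0},
    {"x": 0, "y": -9, "z": 0, "turn": 0, "hand": 0},
    {"x": 0, "y": -14, "z": 0, "turn": 0, "hand": 0},
    {"x": 0, "y": -20, "z": 0, "turn": 0, "hand": 0},
    {"x": 0, "y": -30, "z": 0, "turn": 0, "hand": 0},
    {"x": 0, "y": -45, "z": 0, "turn": 0, "hand": 0},
    {"x": 0, "y": -65, "z": 0, "turn": 0, "hand": 0},
    {"x": 0, "y": -85, "z": 0, "turn": 0, "hand": 0}
  ]
}}

```text
t: 22.55
eef_pos: [0.439, 0.0355, 0.318]
ee_rot: [[0.508, 0.001, 0.861], [-0.861, 0.0, 0.508], [0.0, -1.0, 0.001]]
wrist_force: [0.8, -0.4, -0.0]
opening: -0.0
```

{"name": "arm_command", "arguments": {
  "rows": [
    {"x": -20, "y": -10, "z": 0, "turn": 0, "hand": 0},
    {"x": -50, "y": -20, "z": 0, "turn": 0, "hand": 0},
    {"x": -80, "y": -20, "z": 0, "turn": 0, "hand": 0},
    {"x": -100, "y": -20, "z": 0, "turn": 0, "hand": 0},
    {"x": -100, "y": -20, "z": 0, "turn": 0, "hand": 0},
    {"x": -100, "y": -20, "z": 0, "turn": 0, "hand": 0}
  ]
}}

```text
t: 23.15
eef_pos: [0.3882, 0.1216, 0.3384]
ee_rot: [[0.509, 0.002, 0.861], [-0.861, -0.0, 0.509], [0.001, -1.0, 0.002]]
wrist_force: [0.7, -0.3, 0.3]
opening: -0.003
```

```bash
python3 f.py; python3 - <<'E'
from h import *
d=snap('top','t3.png');a=d['color'];cv2.imwrite('pics/t4.png',cv2.resize(a[60:290,170:400],None,fx=2.5,fy=2.5,interpolation=cv2.INTER_CUBIC))
E
```

```text
t 23.35 pos [388.52 120.92 337.84] F [ 0.22  0.44 -0.28] Fz [-0.2   0.1  -0.86 -0.17] M [-0.006 -0.03  -0.018] tau [-2.2460e+01  3.1675e+01  1.4000e-02]
```

View pics/last.png

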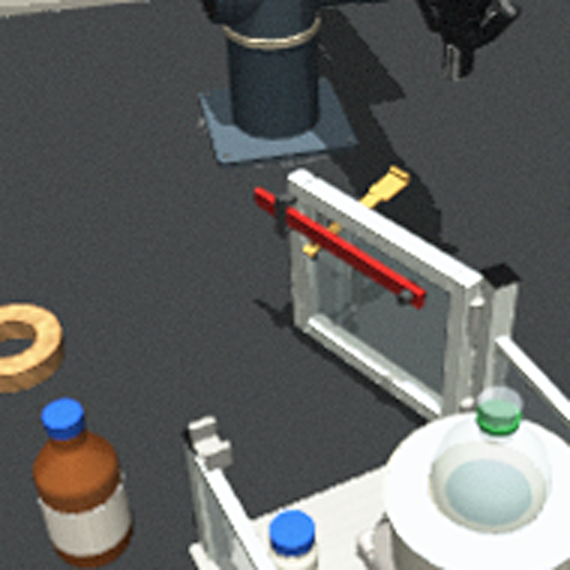

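View pics/t4.png

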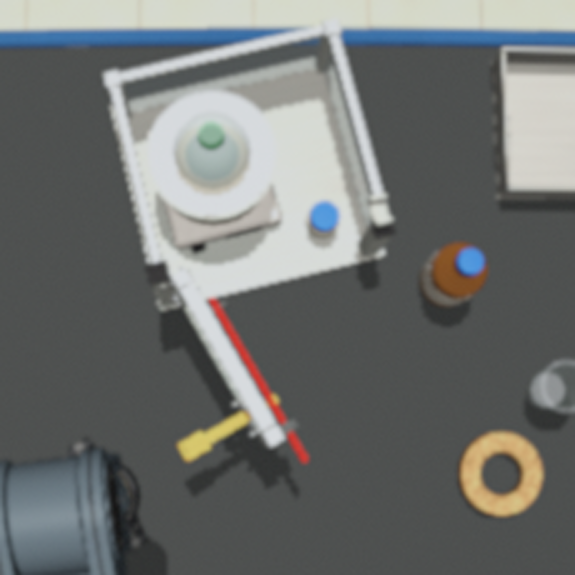

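```bash
python3 - <<'E'
from h import *
d=arm.grab_frame('top')
a=atz(d,(273/2.5+170,440/2.5+60),.215);H=np.array([.6475,.0595]);v=a[:2]-H
print(a,np.hypot(*v),-(np.arctan2(v[1],v[0])-(.2384-np.pi/2)))
print(arm.read_state()['qvel'].round(3))
arm.sign_off()
E
```

```text
[ 0.44519586 -0.05618079  0.215     ] 0.23304294087750793 1.2897580195406944
[ 0.003 -0.002 -0.003 -0.     0.001  0.   ]
the job is handed in; nothing more can be done
```

The splash guard is open and the job is handed in, at about 23.5 s of the 64 s allowed; sign-off gave no verdict.

- **Pressing:** I pressed the pad from above with closed fingertips. It met the bar at about 2 N. The bar came firm about 9 mm lower, where the force rose to 3.5 N.
- **Drawing out:** I kept the lever down while drawing the gate out, with about 3–5 N measured at the wrist (highest reading 5.3 N). The bar showed clear of the catch in the picture.
- **Swinging:** I swung the gate open at about 0.4 rad/s, lifted off slowly and backed away.

**Last checks:**
- The top camera puts the gate at about 1.29 rad, and the tool's heading before release gave about 1.27 rad. Both are between the required 1.15 and the stop at 1.35.
- The gate stood in the same place in the pictures before and after release.
- The pictures show the lever sprung back up. I did not measure its angle.
- The arm is clear, with the wrist force back to its noise level.
- The amber bottle, jar, beaker and cork ring look unmoved. I did not look again at the spatula, boss clamp or reagent bottle, but the arm never went near them.

During the draw there was a brief sideways force of about 3 N, which I corrected by following the gate's arc more closely. No check failed.

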